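# Hang the fired rose plaque on the sample hook, rose outward

## Task

Take the larger clay plaque, the one with the rose, out of its wooden stand and hang it by its slot on the steel hook of the post, with the rose facing outward, away from the post. With your hand still on it, slide it back along the hook and hold it for a moment pressed lightly against the backplate, then let go so that it hangs upright, flush with the backplate. Fired clay chips easily: never knock or press it hard against the hook post, and leave the leaf plaque, the cup and the wooden tools where they are.

Things in the scene. Friction and masses are not known exactly. Their poses are not given: they have to be found in the camera images.
- plaque_centre (a point): Centre of the rose plaque: beige fired-clay slab 12 mm thick (its x), 68 mm wide (y), 140 mm tall (z, up), 0.18 to 0.29 kg, standing on its lower edge in a stand. Its +x points out of the face with the raised rose (40 mm across, up to 8 mm proud); the back is plain. The 46 mm of plain slab above its slot is the place to pinch it across the thickness, from above.
- plaque_slot (a point): Centre of the rectangular slot through the rose plaque: 26 mm wide, 20 mm tall, 14 mm above plaque_centre (so 84 mm above the lower edge), mid-thickness. Same axes as plaque_centre.
- plaque_rose (a point): Point on the rose: 9 mm in front of the plaque's mid-thickness, 22 mm below plaque_centre. Same axes as plaque_centre.
- rose_stand: Fixed wooden block holding the rose plaque: 64 mm (x) by 100 mm (y), 30 mm tall; its groove, along y, is 14 mm wide with its floor 6 mm above the table. Origin at the centre of its underside. The plaque is drawn straight up out of it.
- hook_post: Fixed metal post carrying the hook. Origin on the table under its column, z up, +x pointing outward along the hook. Foot 12 mm thick, from x = -90 to +20 mm, 120 mm wide. Column 24 x 34 mm, top 115 mm above the table. With the plaque hung flush on the hook, its slot's centre is at x = 26 mm, y = 0 of this frame.
- backplate: Fixed steel plate on the post behind the hook: 8 mm thick (x), 44 mm wide (y), 58 mm tall (z), upright, its top edge 118 mm above the table; origin at its centre, axes as hook_post, front face 4 mm out from it (x = 20 mm of hook_post). It is cushioned: gives 1 mm per 4 N, at most 5 mm. The hung plaque's plain back goes flat against this front face.
- hook_lowest (a point): Root of the hook arm's axis if clamped at its lowest, 115 mm above the table. The true axis is 0 to 50 mm straight above: not measured, to be felt (say with the plaque's lower edge on the arm) or seen. Clamped firmly, but the arm gives 1 mm per 3 N. Arm: flat bar 14 mm wide, 8 mm tall, from x = 20 to 62 mm of the post, y = 0; its last 6 mm carry an upturned lip, as wide, 6 mm above the arm: 14 mm tall in all, so the slot clears by 3 mm up or down.
- leaf_centre (a point): Centre of the other plaque, of the same clay but smaller (50 mm wide, 110 mm tall, 12 mm thick), without a slot and with a raised leaf, in a like stand; leave it alone.
- tool_cup: White ceramic cup, 80 mm across and 90 mm tall, origin under its centre; leave it alone.
- spatula_a: Wooden modelling tool about 150 mm long, lying on the table; leave it alone.
- spatula_b: Wooden modelling stick 150 mm long, lying on the table; leave it alone.
There are look-alikes about, which are no part of the job. Leave any blue or purple look-alike of the part that bears plaque_centre alone.

How it is judged:
On the way, in this order (a step that is already met when the one before it is completed fails the run):
1. the rose plaque is lifted clear of its stand (height (world z) of plaque_centre above 0.125 m and contact force between rose_plaque and rose_stand below 0.05 N), for 0.2 s.
2. on the hook and with the hand still on it, the plaque is held lightly pressed (over 1 N) against the backplate, rose outward (x of plaque_slot in the frame of hook_post between 0.0205 and 0.0295 m and x of plaque_rose in the frame of hook_post above 0.029 m and y of plaque_slot in the frame of hook_post between -0.009 and 0.009 m and z of plaque_slot in the frame of hook_post between 0.103 and 0.171 m and contact force between rose_plaque and backplate above 1 N and contact force between the fingers and rose_plaque above 1 N), for 0.25 s.
At the end, for the whole second after the job is handed in: The rose plaque hangs at rest by its slot on the hook, released, upright within 0.1 rad, rose outward and square to the post within 0.15 rad, its slot's centre within 3.5 mm (5.5 mm inward) of its flush place along the hook and within 9 mm of the hook sideways (x of plaque_slot in the frame of hook_post between 0.0205 and 0.0295 m and x of plaque_rose in the frame of hook_post above 0.029 m and y of plaque_slot in the frame of hook_post between -0.009 and 0.009 m and z of plaque_slot in the frame of hook_post between 0.103 and 0.171 m and angle between plaque_centre's own z axis and vertical below 0.1 rad and angle between the x axis of plaque_centre and the x axis of hook_post, either way round below 0.15 rad and linear speed of rose_plaque below 0.02 m/s and contact force between the fingers and rose_plaque below 0.05 N and contact force between rose_plaque and hook_post above 0.8 N); the robot touches nothing.
It fails at once if the plaque is knocked or pressed against the hook post with more than 20 N (contact force between rose_plaque and hook_post above 20 N).
It fails at once if the leaf plaque is disturbed (over 15 mm) (distance of leaf_centre from where it was at the start of the episode above 0.015 m).
It fails at once if the cup or a wooden tool is pushed away (over 20 mm) (distance of any of tool_cup, spatula_a, spatula_b from where it was at the start of the episode above 0.02 m).
It also fails if it takes over 58 s, if anything falls off the work surface, if the arm or the gripper's body presses on something with over 40 N, if the wrist force passes 120 N, or if a joint passes its speed limit or range.

## Robot

A 7-joint arm with a two-finger parallel gripper is mounted at the origin on the work surface. World frame = base frame: x ahead of the robot, y to its left, z up, the work surface at z = 0. Lengths are in m, angles in rad, forces in N, time in s.
With the tool pointing down it reaches from about 0.425 to 0.95 m from the base axis. Payload 4.7 kg.
Tool frame: the origin (TCP) lies on the centre line of the jaws, within the pads' length; the fingertips stand robot.nose_length ahead of it and the grasp point (between the pads) lies 8 mm behind it (robot.nose_length is the distance from the TCP to the fingertips, in m); z points along the fingers, y is the line along which they close (so a half turn about z gives the same grasp; the last joint's range is limited). The gripper opens to 85 mm and grips with 20 to 120 N. Pads are 22 mm wide; open, the fingers measure 114 mm over their backs; the gripper's body (76 mm by 85 mm) begins 54 mm behind the grasp point. The pads swing forward as they close: fully open they stand 13 mm farther back than shut.
Start: joints at [-1.32, 0.469, -0.049, 1.532, 0.024, 1.141, -0.082], TCP at [0.186, 0.649, 0.242] pointing down, gripper open.
Joint ranges: [-2.59, 2.59], [-0.33, 1.99], [-1.39, 1.29], [0.1, 2.45], [-1.04, 4.18], [0.21, 1.99], [-2.66, 2.66]. Speed limits (rad/s): [2.57, 2.57, 3.14, 3.14, 3.14, 3.14, 3.14].

## Interface

Orientations are given as [roll, pitch, yaw] about the fixed x, y, z axes, in that order (R = Rz(yaw) Ry(pitch) Rx(roll)).
In Python, from plant import robot gives the robot as it stands. Calls block until the motion is done:
- robot.goto(position, orientation): joint-space move of the TCP to a pose.
- robot.move_straight(position, vel=0.15, attitude=None, contact_N=None): straight line of the TCP; attitude=None keeps the orientation; vel is the mean speed in m/s. With contact_N (N) it stops when the force on the tool has changed by that much, and returns True; else False.
- robot.move_joints(angles): joint-space move.
- robot.grip(opening, strength=None): opening from 0.0 (shut) to 1.0 (fully open); strength is the grip in N (None keeps the last); returns when the fingers have stopped.
- robot.sleep(seconds).
- robot.inverse_kinematics(position, orientation): joint angles nearest the present ones, or None.
- robot.sense(): the state.
- robot.grab_frame(name): name is "scene" or "top" or "wrist"; returns a dict with "image" (420x560x3 uint8, red, green, blue), "range_z" (420x560 float32, m along the optical axis (not along the pixel's ray), 0 where there is no reading), "fx", "fy", "cx", "cy" (pixels), "R" (3x3) and "t" (3): a world point X has camera coordinates R X + t. Camera axes: x right, y down, z forward; pixel columns grow to the right and rows downward; lengths in m; the calibration is good to about 2 mm. A picture is of the moment at which its call begins.
A pose or a line that the arm cannot do raises robot.IKError and nothing moves.
- robot.close_job(): hands the job in; it is judged then, once.
The state is a dict: "t": time; "joint_pos": joint angles; "joint_velocities": joint speeds; "effort": joint torques, N m; "tcp_pos": TCP position; "tcp_rot": TCP orientation; "wrist_force": force on the tool from outside, world axes, zero at the start; "torque": the same for the moment, N m; "opening": opening from 0.0 (shut) to 1.0 (fully open); "gripper_force": force on a finger pad.
Only numpy, scipy, OpenCV 4.12 (cv2) and the standard library are available. Lean on these libraries where they do the work, as an engineer would, in place of code of your own. Each camera call takes 0.05 s, during which the arm holds its last target. There are 200 camera calls.

## Working session

There is one attempt and no reset: what is moved stays moved. The work goes in short steps, each a Python script; the robot and the scene stay as the last script left them, time stands still between calls to the robot, and variables do not carry over. Pictures are saved under pics/ and viewed, at most 10 in all, crops included, and the job is handed in when it is done.

```bash
ls; mkdir -p pics; cat > h.py <<'E'
import numpy as np, cv2
from plant import robot
def grab(n):
    f=robot.grab_frame(n); f['R']=np.array(f['R']); f['t']=np.array(f['t']); return f
def cloud(f):
    z=f['range_z']; v,u=np.mgrid[:z.shape[0],:z.shape[1]]
    P=np.stack([(u-f['cx'])/f['fx']*z,(v-f['cy'])/f['fy']*z,z],-1)
    W=(P-f['t'])@f['R']; W[z==0]=np.nan; return W
E
python3 - <<'E'
from h import *
for n in('scene','top'):
    f=grab(n); np.savez(n+'.npz',**f); cv2.imwrite(f'pics/{n}0.png',f['image'][...,::-1])
    print(n,-f['R'].T@f['t'],f['R'][2])
s=robot.sense(); print(s, robot.nose_length)
E
```

```text
pics
scene [ 0.78279159 -0.29743058  0.71179788] [-0.30927814  0.47510007 -0.82378818]
top [0.32260762 0.07623447 1.07038109] [ 0.21748991 -0.00422557 -0.97605342]
{'t': 0.1, 'joint_pos': array([-1.31994729,  0.46936523, -0.04859268,  1.53360627,  0.02409718,
        1.14099262, -0.08227651]), 'joint_velocities': array([ 0.00116436, -0.0009891 ,  0.00066721, -0.00149107, -0.00040003,
       -0.00060286,  0.00136086]), 'effort': array([ 2.01538551e-04, -5.11515212e+01, -4.73432662e-02, -2.38392341e+01,
        1.07657505e-02,  4.39683296e-03,  7.21164355e-07]), 'tcp_pos': array([0.18622118, 0.64826378, 0.24134987]), 'tcp_rot': array([-3.13980769e+00,  6.14905248e-05,  2.86189367e+00]), 'wrist_force': array([-0.26588629,  0.29123575, -0.1325373 ]), 'torque': array([-0.06222115, -0.03516909, -0.00851338]), 'gripper_force': 0.0, 'opening': 1.0005275573102628} 0.011
```

View pics/scene0.png

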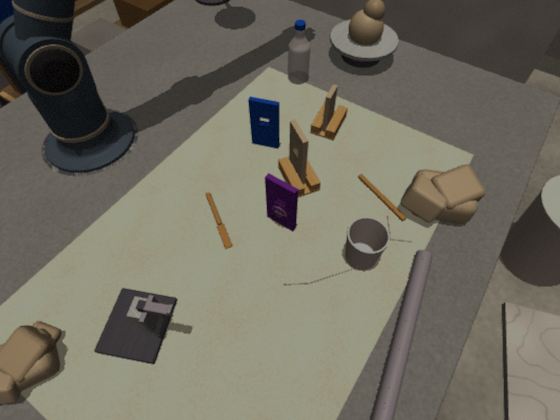

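View pics/top0.png

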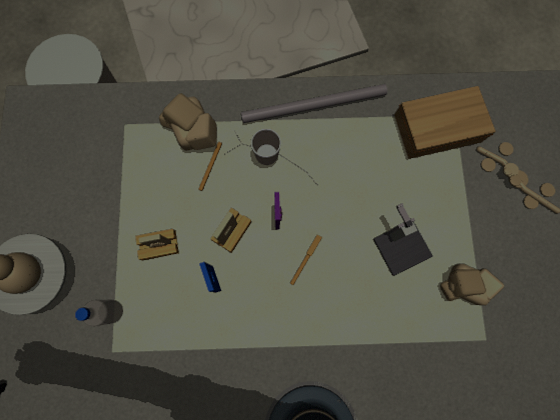

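The top view shows the rose stand at about (231,230), the leaf stand at (157,243), the hook post at (402,245) with its arm towards (405,213), a purple decoy at (277,210) and a blue one at (210,277). In the scene view the rose plaque is at (299,150) and the hook at (150,308).

```bash
python3 - <<'E'
from h import *
F={n:dict(np.load(n+'.npz')) for n in('scene','top')}
C={n:cloud(F[n]) for n in F}
def box(n,u0,u1,v0,v1): 
    return C[n][v0:v1,u0:u1].reshape(-1,3)
def rect(p,lab):
    if len(p)<5: print(lab,len(p));return
    r=cv2.minAreaRect((p[:,:2]*1000).astype(np.float32)); print(lab,len(p),np.round(r[0],1),np.round(r[1],1),round(r[2],1),'z',np.round(np.nanpercentile(p[:,2],[2,50,98]),3), 'mean',p.mean(0).round(4))
for n,b in(('top',(205,256,205,256)),('scene',(275,325,115,200))):
    p=box(n,*b); p=p[~np.isnan(p[:,0])]
    rect(p[(p[:,2]>.015)&(p[:,2]<.034)],n+' stand'); rect(p[(p[:,2]>.04)],n+' plaque'); rect(p[(p[:,2]>.138)],n+' plaquetop')
for n,b in(('top',(360,440,195,280)),('scene',(95,195,285,365))):
    p=box(n,*b); p=p[~np.isnan(p[:,0])]
    rect(p[(p[:,2]>.006)&(p[:,2]<.02)],n+' foot'); 
    for a in np.arange(.05,.2,.01): rect(p[(p[:,2]>a)&(p[:,2]<=a+.01)],n+f' {a:.2f}')
I=[]
for n,b in(('scene',(270,335,105,205)),('scene',(90,200,280,365)),('top',(200,260,200,260)),('top',(365,435,195,280))):
    im=F[n]['image'][b[2]:b[3],b[0]:b[1],::-1]; im=cv2.convertScaleAbs(im,alpha=1.8); s=min(400/im.shape[1],300/im.shape[0]); im=cv2.resize(im,None,fx=s,fy=s,interpolation=cv2.INTER_CUBIC)
    c=np.zeros((300,400,3),np.uint8); c[:im.shape[0],:im.shape[1]]=im; I.append(c)
cv2.imwrite('pics/crops.png',np.vstack([np.hstack(I[:2]),np.hstack(I[2:])]))
E
```

```text
top stand 487 [501.6 191. ] [ 65.1 100.2] 56.2 z [0.019 0.03  0.033] mean [0.4955 0.18   0.0297]
top plaque 386 [492.4 196.4] [13.3 68.3] 55.6 z [0.044 0.128 0.149] mean [0.49   0.1945 0.1148]
top plaquetop 168 [492.4 196.7] [12.9 67.3] 55.6 z [0.14  0.146 0.15 ] mean [0.4919 0.1965 0.1461]
scene stand 901 [463.3 247.1] [117.1 246.8] 27.6 z [0.016 0.027 0.031] mean [0.496  0.212  0.0264]
scene plaque 1250 [474.1 190.4] [103.9 307.2] 19.4 z [0.044 0.116 0.145] mean [0.505 0.155 0.108]
scene plaquetop 250 [516.5 139. ] [ 47.4 183.6] 22.7 z [0.138 0.143 0.145] mean [0.5109 0.1557 0.1419]
top foot 1602 [ 475.3 -258.1] [216.7 218.4] 89.5 z [0.007 0.012 0.016] mean [ 0.4338 -0.2602  0.0122]
top 0.05 12 [ 468.3 -234.1] [23.6  2.5] 25.8 z [0.05  0.054 0.058] mean [ 0.4681 -0.2341  0.0539]
top 0.06 19 [ 471.4 -232.2] [30.6  4.6] 34.8 z [0.061 0.066 0.07 ] mean [ 0.4704 -0.2322  0.0654]
top 0.07 18 [ 472.7 -229. ] [30.9  7.3] 22.0 z [0.072 0.077 0.08 ] mean [ 0.4735 -0.2296  0.0761]
top 0.08 18 [ 471.7 -231.9] [30.9  5.6] 37.1 z [0.08  0.085 0.09 ] mean [ 0.4708 -0.2315  0.0858]
top 0.09 17 [ 
[... 952 characters left out ...]
.0747]
scene 0.08 55 [ 491.3 -249. ] [48.4 26.9] 75.6 z [0.08  0.085 0.09 ] mean [ 0.4926 -0.2551  0.0849]
scene 0.09 60 [ 491.3 -249.5] [47.7 25.9] 74.9 z [0.09  0.095 0.099] mean [ 0.492  -0.255   0.0952]
scene 0.10 67 [ 491.4 -248.8] [48.1 25.8] 76.2 z [0.101 0.105 0.109] mean [ 0.4914 -0.2528  0.1051]
scene 0.11 325 [ 478.7 -248. ] [32.5 44.3] 23.6 z [0.111 0.114 0.118] mean [ 0.4802 -0.2507  0.1142]
scene 0.12 209 [ 506.2 -236.1] [56.7 15.1] 23.7 z [0.121 0.129 0.13 ] mean [ 0.506  -0.2378  0.128 ]
scene 0.13 187 [ 506.1 -236.3] [56.5 14.3] 23.8 z [0.13  0.131 0.137] mean [ 0.5091 -0.2354  0.1318]
scene 0.14 0
scene 0.15 0
scene 0.16 0
scene 0.17 0
scene 0.18 0
scene 0.19 0
scene 0.20 0
```

View pics/crops.png

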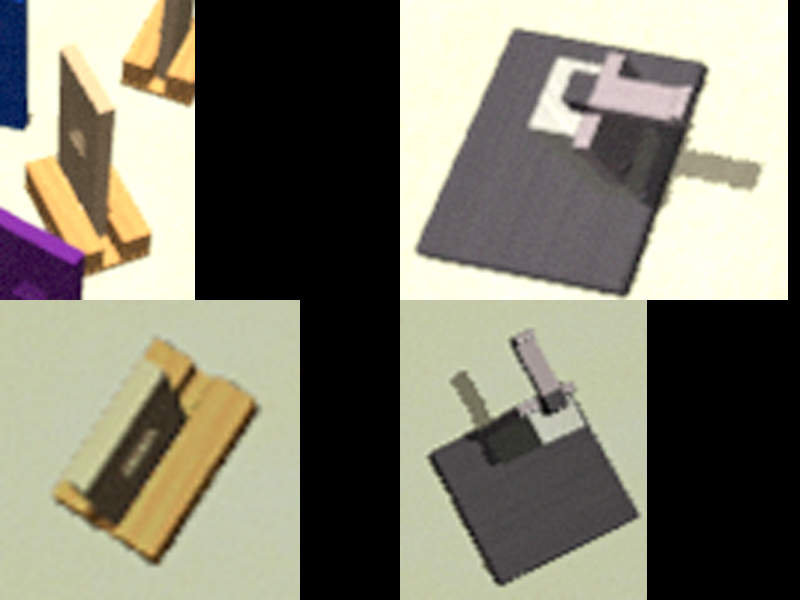

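The crops show the hook arm running outward from the post and the rose plaque's dark face with its slot. I now measure the face's plane (lean), the yaw and the rose side.

```bash
python3 - <<'E'
from h import *
F={n:dict(np.load(n+'.npz')) for n in('scene','top')}
P=[]
for n in F:
    p=cloud(F[n]); im=F[n]['image']; q=p.reshape(-1,3); im=im.reshape(-1,3)
    m=(np.hypot(q[:,0]-.4924,q[:,1]-.1965)<.045)&(q[:,2]>.036)
    q=q[m]; c=im[m]
    top=q[q[:,2]>.141]
    for a0 in [-34.]:
        d=np.array([np.cos(np.radians(a0)),np.sin(np.radians(a0))]); nn=np.array([-d[1],d[0]])
    s=(q[:,:2]-[.4924,.1965])@d*1e3; t=(q[:,:2]-[.4924,.1965])@nn*1e3
    r=cv2.minAreaRect((top[:,:2]*1e3).astype(np.float32)); print(n,len(q),'top',r,cv2.boxPoints(r).round(1).tolist())
    print('normal offset t by height: ')
    for z in np.arange(.036,.15,.01):
        k=(q[:,2]>=z)&(q[:,2]<z+.01)
        if k.sum()>3: print(f'{z:.3f}',k.sum(),np.percentile(t[k],[2,25,50,75,98]).round(1),'s',np.percentile(s[k],[2,98]).round(1))
    k=(q[:,2]<.138); A=np.c_[s[k],q[k,2]*1e3,np.ones(k.sum())]; co=np.linalg.lstsq(A,t[k],rcond=None)[0]; print('plane t=',co)
    g=np.full((12,15),np.nan)
    for i in range(12):
        for j in range(15):
            kk=(abs(q[:,2]-.040-.01*i)<.005)&(abs(s-(-35+5*j))<2.5)
            if kk.sum(): g[i,j]=np.median(t[kk])
    print(g[::-1].round(1))
E
```

```text
scene 760 top ((493.1812744140625, 196.1636962890625), (12.572114944458008, 68.85900115966797), 56.07314682006836) [[461.1000061035156, 210.1999969482422], [518.2000122070312, 171.6999969482422], [525.2999877929688, 182.1999969482422], [468.1000061035156, 220.60000610351562]]
normal offset t by height: 
0.036 47 [-6.6 -5.8 -5.5 -5.   4. ] s [-28.1  36.1]
0.046 50 [-6.3 -5.9 -5.5 -4.7  6. ] s [-27.8  35.4]
0.056 53 [-6.6 -5.9 -5.3 -4.2  5.9] s [-28.6  36.6]
0.066 55 [-6.3 -5.9 -5.5 -4.   5. ] s [-29.5  35. ]
0.076 69 [-6.6 -5.6 -4.8 -1.   4. ] s [-30.3  35.8]
0.086 46 [-6.3 -5.8 -5.3 -1.3  6.1] s [-29.9  36.4]
0.096 58 [-6.7 -6.  -5.5 -3.3  5.6] s [-31.5  35.5]
0.106 62 [-6.5 -5.9 -5.5 -4.9  4.8] s [-30.2  35.9]
0.116 61 [-6.6 -5.9 -5.5 -4.7  4.1] s [-31.3  35.5]
0.126 69 [-6.6 -5.9 -5.4 -4.9  6. ] s [-32.9  35.7]
0.136 188 [-6.1 -4.9 -1.4  2.4  6. ] s [-33.2  34.6]
plane t= [ 7.48011407e-02 -6.97855957e-04 -4.57562849e+00]
[[ nan -2.3  nan  nan  1.6  0.1 -1.   0.8  4.9  nan  nan -0.7 -2.   nan
   3.1]
 [-5.   3.  -2.9  0.3 -3.  -2.7 -2.  -1.6 -1.7 -1.9 -2.5 -1.4 -0.5 -2.
  -0.1]
 [-5
[... 2168 characters left out ...]
1  -5.6  -5.5
   -5.1  -5.4   nan]
 [ -2.8  -5.8  -5.9  -5.4  -6.1   nan  -5.   -5.3  -5.   -5.9  -5.1  -5.3
   -5.1  -5.1  -5.5]
 [ -0.7  -6.2  -5.9  -5.6  -6.    nan   nan   nan   nan   nan  -5.3  -5.4
   -5.5  -5.4  -4.7]
 [ -3.   -6.   -5.7  -6.2  -5.9  -4.9  -3.6  -4.5  -4.3  -3.7  -4.6  -5.3
   -5.4  -5.1  -5.4]
 [ -3.5  -6.2   nan  -6.3  -5.3  -5.5  -5.6  -5.4  -5.7  -4.9  -5.5  -5.8
   -5.4  -5.3  -5.3]
 [  nan  -5.7  -5.4  -5.8  -5.5  -4.7  -5.1  -5.1  -5.7  -4.8  -5.2   nan
   -5.3  -5.    nan]
 [  0.7   nan  -5.9  -5.5   nan  -5.4  -5.3  -5.8  -5.1  -5.1  -5.4  -5.1
   -5.   -5.   -4.8]
 [ -5.3  -5.  -18.6  -5.7  -5.5  -5.4  -4.6  -5.2  -5.4  -5.6  -5.5   nan
   -5.3  -5.4  -4.6]]
```

The visible face is the plain back, and the plaque is upright with its centre at (0.4928, 0.1965). The top edge reads 0.146 m as it should. The rose therefore faces about 56°. The hook_post origin comes out at (0.4752, -0.2497) with yaw 23.7°, and foot, backplate and arm agree on that. The arm's top is at about 0.131 m.

```bash
cat >> h.py <<'E'
r=np.radians
PC=np.array([.4928,.1965]); PY=r(56.); G=np.array([np.pi,0,r(146.)])
HO=np.array([.4752,-.2497]); HY=r(23.7); H=np.array([np.pi,0,r(113.7)])
def hook(x,z,y=0): # world point from hook frame
    return np.array([HO[0]+x*np.cos(HY)-y*np.sin(HY),HO[1]+x*np.sin(HY)+y*np.cos(HY),z])
def inhook(p):
    d=np.array(p[:2])-HO; c,s=np.cos(HY),np.sin(HY); return np.array([c*d[0]+s*d[1],-s*d[0]+c*d[1],p[2]])
E
python3 - <<'E'
from h import *
C=cloud(dict(np.load('top.npz'))).reshape(-1,3)
d=C[:,:2]-PC; n=np.array([np.cos(PY),np.sin(PY)]); t=d@n; s=d@[n[1],-n[0]]
m=(abs(s)<.03)&(abs(t)<.12)&(abs(t)>.012)&(C[:,2]>.035); print('near',m.sum(),(t[m].min(),t[m].max()) if m.any() else '')
for p,o in[((*PC,.25),G),((*PC,.128),G),((*PC,.31),G),(hook(.045,.31),H),(hook(.09,.16),H),(hook(.026,.16),H)]:
    q=robot.inverse_kinematics(p,o); print(None if q is None else np.round(q,2))
robot.grip(.7,40)
robot.goto((*PC,.22),G)
robot.move_straight((*PC,.128),vel=.1)
f=grab('wrist'); cv2.imwrite('pics/w1.png',f['image'][...,::-1]); print(robot.sense()['t'],robot.sense()['tcp_pos'],robot.sense()['wrist_force'])
E
```

```text
near 1 (np.float64(-0.03170169982761884), np.float64(-0.03170169982761884))
[-0.7   0.23  0.29  1.88 -0.07  1.05  0.59]
[-0.65  0.37  0.24  2.   -0.12  0.78  0.64]
[-0.72  0.17  0.3   1.8  -0.06  1.18  0.58]
[-0.41  0.33  0.99  1.75 -0.29  1.22  1.07]
[-0.38  0.6   0.98  1.85 -0.58  1.01  1.25]
[-0.28  0.47  0.87  1.95 -0.45  0.92  1.23]
3.575 [0.49333533 0.19672916 0.12868587] [ 0.05263298 -0.20928691  0.36155829]
```

View pics/w1.png

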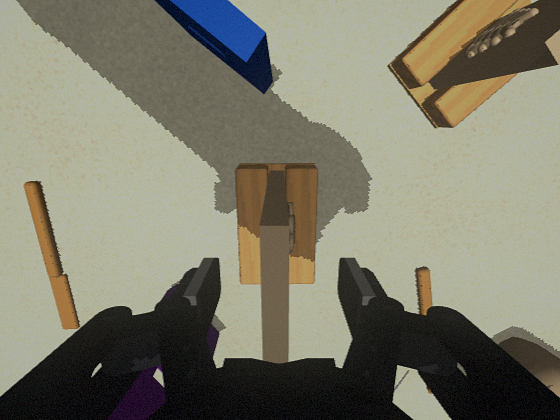

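The wrist view shows the plaque's top edge between the open pads at about (277,300), centred to within a millimetre or two. The rose relief is at (292,228) on the +n side, as deduced. Next: grip, lift, carry, and feel for the arm with the lower edge.

```bash
python3 - <<'E'
from h import *
robot.grip(0,40); s=robot.sense(); print('grip',s['opening'],s['gripper_force'],s['tcp_pos'])
robot.move_straight((*PC,.175),vel=.08); robot.sleep(.2)
robot.move_straight((*PC,.30),vel=.15); robot.sleep(.2)
s=robot.sense(); print('lifted',s['t'],s['tcp_pos'],s['wrist_force'],s['opening'])
robot.goto(hook(.045,.30),H); robot.sleep(.3)
s=robot.sense(); print(s['t'],inhook(s['tcp_pos']),s['tcp_rot'],s['wrist_force'])
for n in('wrist','scene'):
    f=grab(n); np.savez(n+'2.npz',**f); cv2.imwrite(f'pics/{n}2.png',f['image'][...,::-1])
C=cloud(f).reshape(-1,3); h=np.array([inhook(p) for p in C[~np.isnan(C[:,0])]])
m=(abs(h[:,1])<.05)&(h[:,0]>.02)&(h[:,0]<.08)&(h[:,2]>.165)&(h[:,2]<.26); q=h[m]; print(m.sum(),q.min(0),q.max(0))
f=q[q[:,2]<.24]; f=f[f[:,0]>np.median(f[:,0])-.003]; print('low z',np.percentile(f,[1,3,50,97,99],axis=0))
E
```

```text
grip 0.1325477193719071 40.96778690814972 [0.4929018  0.19643187 0.12832285]
lifted 6.1917 [0.49241139 0.19631009 0.29903284] [ 0.78329259 -0.25525681 -1.80062011] 0.13147978793944923
8.075 [0.04555183 0.00050845 0.29997344] [ 3.14151765e+00 -1.64525224e-04  1.98575663e+00] [ 0.13966198  0.32028351 -1.70620643]
1496 [ 0.03955454 -0.03317587  0.17555813] [0.06014811 0.0355344  0.2599817 ]
low z [[ 0.04960621 -0.03289048  0.17676608]
 [ 0.05085209 -0.03259053  0.17840824]
 [ 0.05196844 -0.0058222   0.21565111]
 [ 0.05905388  0.03301645  0.23878783]
 [ 0.05947609  0.03469234  0.23938867]]
```

View pics/scene2.png

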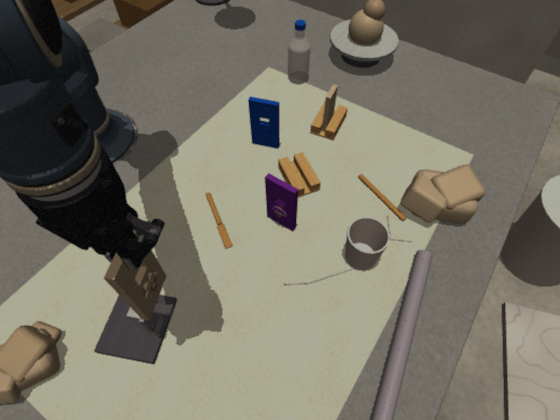

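The scene view shows the empty stand at (299,175) and the plaque in the hand above the hook at (138,285), rose outward. Depth agrees with the expected pose: front face at x = 52 mm, lower edge near 0.177 m. Now I feel for the arm.

```bash
python3 - <<'E'
from h import *
robot.move_straight(hook(.045,.264),vel=.1); robot.sleep(.3)
a=robot.sense(); print(a['wrist_force'])
c=robot.move_straight(hook(.045,.244),vel=.012,contact_N=2.0); s=robot.sense()
print(c,s['t'],inhook(s['tcp_pos']),s['wrist_force']-a['wrist_force']); robot.sleep(.2); s=robot.sense()
print(inhook(s['tcp_pos']),s['wrist_force']-a['wrist_force'])
zt=s['tcp_pos'][2]
np.save('zt.npy',zt)
robot.move_straight(hook(.045,zt+.012),vel=.06)
print('arm top est',zt-.122)
E
```

```text
[-3.25663395e-01 -2.30589471e-04 -1.24201773e+00]
True 9.9833 [4.49730764e-02 7.76745257e-05 2.52114772e-01] [ 0.0763003  -0.14912767  3.5843614 ]
[4.49559481e-02 1.74093008e-04 2.51984543e-01] [ 0.83210422 -0.12126899  3.86137876]
arm top est 0.12998454338984294
```

The touch puts the arm's top at about 0.131 m, corrected for the arm's give, which agrees with the camera. Next: move to the front, lower, and thread the slot over the lip with a force guard.

```bash
python3 - <<'E'
from h import *
zp=.2532-.085
robot.move_straight(hook(.045,.270),vel=.1)
robot.move_straight(hook(.095,.270),vel=.12)
robot.move_straight(hook(.095,zp),vel=.12); robot.sleep(.3)
a=robot.sense(); print(a['t'],inhook(a['tcp_pos']),a['wrist_force'])
c=robot.move_straight(hook(.040,zp),vel=.03,contact_N=2.5); robot.sleep(.1); s=robot.sense()
print(c,s['t'],inhook(s['tcp_pos']),s['wrist_force']-a['wrist_force'])
f=grab('scene'); cv2.imwrite('pics/s3.png',cv2.resize(f['image'][240:380,60:240,::-1],None,fx=4,fy=4,interpolation=cv2.INTER_CUBIC))
E
```

```text
12.6583 [ 9.51826243e-02 -1.23143982e-04  1.68656021e-01] [-0.13701335  0.61549881 -1.74994455]
False 14.7417 [4.01251261e-02 3.10421481e-05 1.68187877e-01] [0.69758482 0.32524406 0.12812925]
```

View pics/s3.png

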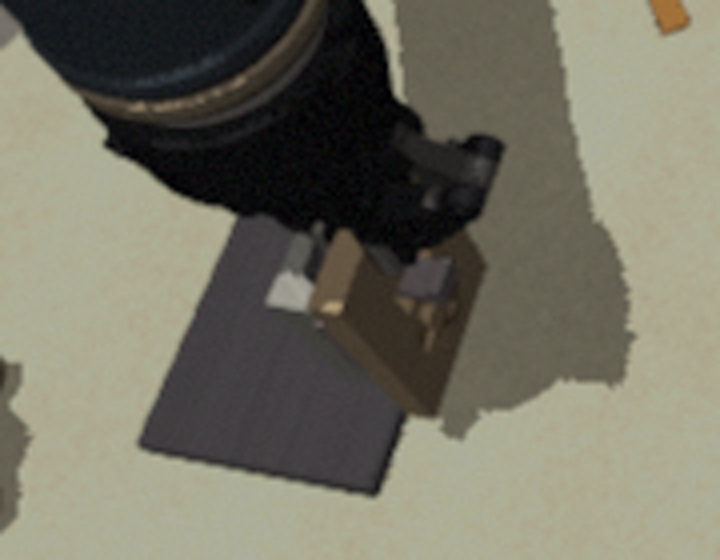

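The crop shows the hook's lip coming through the slot at (425,280) with no contact force. Next: lower to just above the seat and press lightly on the backplate.

```bash
python3 - <<'E'
from h import *
u=np.array([np.cos(HY),np.sin(HY),0])
robot.move_straight(hook(.040,.1612),vel=.03,contact_N=3); robot.sleep(.3)
a=np.mean([robot.sense()['wrist_force'] for _ in range(3)],0); s=robot.sense(); print(inhook(s['tcp_pos']),a)
c=robot.move_straight(hook(.019,.1612),vel=.01,contact_N=2.5); robot.sleep(.2); s=robot.sense()
print(c,s['t'],inhook(s['tcp_pos']),(s['wrist_force']-a)@u,s['wrist_force']-a)
x=inhook(s['tcp_pos'])[0]
for i in range(4):
    robot.sleep(.2); s=robot.sense(); F=(s['wrist_force']-a)@u; print(inhook(s['tcp_pos']),F)
    if c and F<2.2:
        x-=.0004; robot.move_straight(hook(x,.1612),vel=.01)
robot.sleep(.4); s=robot.sense(); print(s['t'],inhook(s['tcp_pos']),s['wrist_force']-a,(s['wrist_force']-a)@u)
E
```

```text
[ 4.00503780e-02 -5.69271768e-05  1.61304331e-01] [ 0.18896968 -0.39487141 -1.95330905]
True 17.1833 [0.02420224 0.00068452 0.16037312] 2.442549557496978 [2.16282388 1.14973304 1.13885272]
[0.02406609 0.00070044 0.16034854] 2.5430381041644408
[0.02394416 0.00074261 0.16034162] 3.409862205133779
[0.02387687 0.00070809 0.16036355] 2.946232712905995
[0.0238072  0.00072557 0.16033834] 3.1267330406900076
18.3833 [0.02375553 0.00073122 0.16036865] [3.93439477 0.61053686 1.38584575] 3.8479820519510333
```

About 3 N was held against the backplate for over a second. Next I ease the pressure, seat the slot on the arm, release and look.

```bash
python3 - <<'E'
from h import *
robot.move_straight(hook(.0244,.1603),vel=.01); robot.sleep(.2)
a=robot.sense()
c=robot.move_straight(hook(.0244,.1565),vel=.008,contact_N=1.5); robot.sleep(.2); s=robot.sense()
print(c,s['t'],inhook(s['tcp_pos']),s['wrist_force'],s['wrist_force']-a['wrist_force'])
robot.grip(.4); robot.sleep(.3); s=robot.sense(); print(s['opening'],s['gripper_force'],s['wrist_force'])
p=s['tcp_pos']; robot.move_straight((p[0],p[1],.27),vel=.08); robot.move_straight((.42,-.1,.33),vel=.2); robot.sleep(.5)
f=grab('scene'); print(robot.sense()['t'])
C=cloud(f).reshape(-1,3); h=np.array([inhook(p) for p in C[~np.isnan(C[:,0])]])
q=h[(abs(h[:,1])<.045)&(h[:,0]>.028)&(h[:,0]<.05)&(h[:,2]>.025)&(h[:,2]<.2)]
k=(abs(q[:,0]-np.median(q[:,0]))<.003); g=q[k]
print(len(g),np.percentile(g,[1,50,99],axis=0), np.linalg.lstsq(np.c_[g[:,1:],np.ones(len(g))],g[:,0],rcond=None)[0])
cv2.imwrite('pics/s4.png',cv2.resize(f['image'][240:380,60:240,::-1],None,fx=4,fy=4,interpolation=cv2.INTER_CUBIC))
E
```

```text
True 19.3333 [0.02485134 0.00041951 0.15883675] [-0.46901107 -0.87881236  0.3988452 ] [-3.16147787 -2.07258664  1.35248114]
0.4010493571256566 0.0 [-0.56412865  0.00922041 -1.36741424]
23.075
1258 [[ 0.02881767 -0.0329499   0.03698692]
 [ 0.0315165  -0.00645221  0.13348671]
 [ 0.03397501  0.03458673  0.17639349]] [ 0.00810472 -0.00425597  0.03200141]
```

View pics/s4.png

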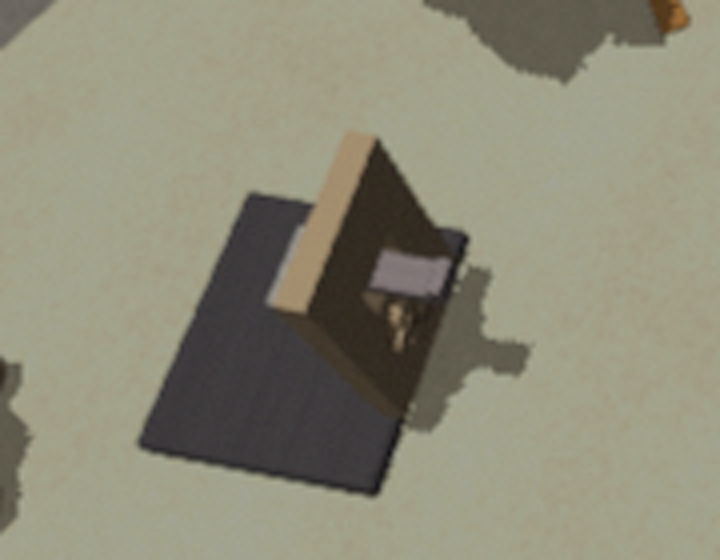

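The plaque hangs upright on the hook at (400,280), with the rose outward. Its front face is at 31.5 mm, against 32 mm for flush, and its tilt and yaw are under 0.01 rad. The hand is clear, so I hand in.

```bash
python3 -c "
from h import *
print(robot.close_job())"
```

```text
the job is handed in; nothing more can be done
None
```

The rose plaque hangs released on the hook, rose outward and flush with the backplate (within about 1 mm, tilt under 0.01 rad), after about 3 N was held on the backplate for over a second; the job was handed in at about 23 s, and no verdict was returned.

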